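# Clear the indexing specimen table and hold its index pin out

### The job

Pick up the scraper block and use it, not the fingers, to wipe all three resin offcuts off the round disc of the indexing table into the tray it stands in, then put the scraper down on the bench clear of the tray. Then take the black knob of the index plunger, pull it fully back against its spring and finish while still holding it there, the pin clear of the disc, so that I can turn the disc to the next station myself; leave the disc at its present station and the other things on the bench where they are.

Things in the scene. Friction and masses are not known exactly. Their poses are not given: they have to be found in the camera images.
- fixture: Indexing specimen table: base, bearing and disc in a steel tray, one unit fixed to the bench. Origin: on the disc axis, at bench height; z up, y level from the axis to the plunger, x square to it. Tray walls 25 mm high, outside x -145..145, y -155..195 mm, floor 3 mm. Base plate: top 15 mm high, x and y -75..75 mm, with an ear 60 mm wide out to y = 127 mm.
- disc_top (a point): Centre of the top face of the flat aluminium disc, 56 mm above the bench; axes as fixture. The disc is 170 mm across and 14 mm thick, with a hole for the pin every 45 degrees round its edge; only the offcuts lie on it.
- block_top (a point): Centre of the top of the aluminium block that carries the plunger, 67 mm above the bench; axes as fixture. The block is 40 mm (x) by 24 mm (y), y 93..117 mm from the disc axis; a dark nut 27 mm across reaches from it to y = 126 mm. The pin runs level along y, 49 mm above the bench, into the disc's edge.
- disc (a joint): Turn of the disc about the vertical axis, rad, 0 at its present station, positive anticlockwise from above. With the pin in, it is locked to within about 0.01 rad; with the pin out, it turns with slight drag.
- plunger (a joint): Travel of the index plunger, m, level along +y of fixture: 0 = pin fully in, 9 mm deep in the disc's edge; 0.009 = tip at the disc's edge; 0.014 = fully back, at a firm stop. The spring pulls it in with about 7 N at 0 and 16 N at 0.014; it does not stay out when let go.
- plunger_knob (a point): Centre of the plunger's black plastic pull knob, a ribbed cylinder 30 mm across and 26 mm long, lying along y of fixture (point axes the same), 49 mm above the bench and, with the pin in, 146 mm from the disc axis. It moves with the plunger. Free space at both sides and above; 7 mm between it and the nut.
- scraper_mid (a point): Scraper block of solid nylon, 155 g, standing on the bench. Point: its middle, 32 mm above its underside. Foot 30 mm (own x) by 110 mm (own y), 24 mm high, white, grey lip beneath; on it a white upright grip rib 20 mm (x) by 70 mm (y), from 24 to 64 mm above the underside, to be taken across its 20 mm. It wipes with its long sides, along own x.
- scraper: The same scraper block: origin at the middle of its underside, axes as above.
- offcut1_mid (a point): A sawn offcut of cast resin, pale straw colour, an irregular flat lump about 34 x 24 x 14 mm, 12 g, lying loose on the disc at any angle. The point is its middle, half-way up (about 7 mm above the face it lies on).
- offcut2_mid (a point): A sawn offcut of cast resin, pale straw colour, an irregular flat lump about 34 x 19 x 16 mm, one long side round, 12 g, lying loose on the disc at any angle. The point is its middle, half-way up (about 7 mm above the face it lies on).
- offcut3_mid (a point): A sawn offcut of cast resin, pale straw colour, an irregular flat lump about 33 x 26 x 15 mm, 12 g, lying loose on the disc at any angle. The point is its middle, half-way up (about 7 mm above the face it lies on).
- offcut1: The same first offcut; origin at the middle of its underside.
- offcut2: The same second offcut; origin at its underside.
- offcut3: The same third offcut; origin at the middle of its underside.
- slide_box: Bystander: closed blue plastic slide box, 98 x 83 x 32 mm, lying flat; origin under its centre.
- jar: Bystander: clear specimen jar with white cap, 54 mm across, 70 mm high; origin under its centre.
- wash_bottle: Bystander: white wash bottle with a bent spout, 68 mm across, 190 mm high; origin under its centre.
Mind the look-alikes: they are no part of the job. Of the things like the scraper, leave any that is red or yellow; of the rest the smaller one is meant.

How it is judged:
By the outcome, as a careful person would: the job done as asked, in the order asked, and still so for the second after the job is handed in, while the arm keeps its last pose, push and grip.
It also fails if it takes over 67 s, if anything falls off the work surface, if the arm or the gripper's body presses on something with over 40 N, if the wrist force passes 120 N, or if a joint passes its speed limit or range.

### The arm

A 6-joint arm with a two-finger parallel gripper is mounted at the origin on the work surface. World frame = base frame: x ahead of the robot, y to its left, z up, the work surface at z = 0. Lengths are in mm, angles in rad, forces in N, time in s.
With the tool pointing down it reaches from about 275 to 750 mm from the base axis. Payload 10.2 kg.
Tool frame: the origin (TCP) lies at the very end of the fingers, on their centre line; the grasp point (between the pads) lies 19 mm behind it; x points along the fingers, z is the direction in which the jaws open and shut, and the axes are right-handed (so a half turn about x gives the same grasp; the last joint's range is limited). The gripper opens to 85 mm and grips with 20 to 120 N. Pads are 22 mm wide; open, the fingers measure 114 mm over their backs; the gripper's body (76 mm by 85 mm) begins 54 mm behind the grasp point. The pads swing forward as they close: fully open they stand 13 mm farther back than shut.
Start: joints at [0.958, 0.313, 1.498, -0, 1.331, -0.223], TCP at [199.515, 485.618, 231.294] pointing down, gripper open.
Joint ranges: [-2.94, 2.94], [-0.97, 2.17], [0.19, 2.56], [-1.23, 4.37], [0.02, 3.11], [-2.88, 2.88]. Speed limits (rad/s): [2.39, 2.39, 3.01, 3.14, 3.14, 3.14].

### API

Orientations are given as a unit quaternion [w, x, y, z].
In Python, from rig import sense, vision, job gives the robot as it stands. The module is installed in compiled form; this text tells all that it offers.
- The arm moves only by the shell command python3 -m pendant 'ROWS' [FORCE]. ROWS is JSON, a list of rows, each a list of 7 numbers: the turn, a rotation vector about the tool's x, y, z in rad, then the shift along the tool's x, y, z in cm, then the opening, from 0 (shut) to 1 (fully open). A call has exactly 5 rows; each row is the pose to reach, as a shift and turn from the pose commanded when the call began, along the tool's axes at that moment; what a row does not reach only later rows make up. A row lasts 1/8 s, in which the tool goes at most 62.5 mm and 10.7 degrees, less where a joint would pass 70% of its speed; a pose out of reach is approached as far as the arm can. A call with a gripper value outside its range is refused whole. The fingers move at their own pace and stop on an object; FORCE is the grip in N (left out, the last holds). Time passes only in rows, so rows that repeat a pose let the fingers close, or fill a call up. It gives the time, the measured TCP pose, the force and the opening at its end, in the units of the state.
- sense(): the state, without advancing time (a new reading comes with each control period).
- vision.capture(name): name is "scene" or "top" or "wrist"; returns the picture (420x560x3 uint8, red, green, blue); there is no depth.
- vision.calibration(name): a dict with "K" (3x3 intrinsics, pixels), "extrinsics" (4x4, takes a point from camera to world coordinates). Camera axes: x right, y up, looking along -z (the intrinsics and any distortion apply to the point x, -y, -z); pixel columns grow to the right and rows downward; lengths in mm; the calibration is good to about 2 mm. A picture is of the moment at which its call begins: read the wrist's pose just before it. calibration takes no time and is no camera call; for the wrist camera it gives the pose at the moment of the call.
- job.finish_job(): hands the job in, once; it reports no verdict.
The state is a dict: "time_s": time; "joints": joint angles; "dq": joint speeds; "tau": joint torques, N m; "eef_pos": TCP position; "ee_rot": TCP orientation; "force": force on the tool from outside, world axes, zero at the start; "wrist_torque": the same for the moment, N m; "grip_width": opening from 0.0 (shut) to 1.0 (fully open).
Only numpy, scipy, OpenCV 4.12 (cv2) and the standard library are available. Lean on these libraries where they do the work, as an engineer would, in place of code of your own. Each camera call takes 0.05 s, during which the arm holds its last target.

## Working session

There is one attempt and no reset: what is moved stays moved. The work goes in short steps, Python scripts to look and compute and a shell command to move; the robot and the scene stay as the last step left them, time stands still between calls to the robot, and variables do not carry over. Pictures are saved under pics/ and viewed, and the job is handed in when it is done.

```bash
mkdir -p pics; ls
python3 - <<'E'
from rig import sense, vision, job
import cv2, numpy as np
s=sense(); print({k:np.round(v,4).tolist() for k,v in s.items()})
for n in ["scene","top","wrist"]:
    c=vision.calibration(n); print(n,{k:np.round(v,3).tolist() if not isinstance(v,str) else v for k,v in c.items()})
    im=vision.capture(n); cv2.imwrite(f"pics/{n}0.png",im[:,:,::-1])
E
```

```text
pics
{'time_s': 0.0, 'joints': [0.9576, 0.3134, 1.4984, -0.0, 1.331, -0.2234], 'dq': [-0.0006, 0.0006, -0.0014, 0.001, -0.0006, -0.0011], 'tau': [0.0001, -41.2267, -25.9745, -0.0002, 0.0041, 0.0], 'eef_pos': [199.3517, 485.4002, 230.7456], 'ee_rot': [0.5869, -0.3939, 0.5878, 0.3935], 'force': [-0.181, 0.4592, 0.0365], 'wrist_torque': [-0.0173, 0.0752, 0.0253], 'grip_width': 0.9993}
scene {'K': [[452.77, 0.0, 279.399], [0.0, 452.77, 218.173], [0.0, 0.0, 1.0]], 'extrinsics': [[-0.722, -0.503, 0.476, 1099.321], [0.692, -0.533, 0.487, 583.788], [0.009, 0.68, 0.733, 964.067], [0.0, 0.0, 0.0, 1.0]]}
top {'K': [[444.019, 0.0, 285.317], [0.0, 444.019, 205.828], [0.0, 0.0, 1.0]], 'extrinsics': [[-0.013, 0.988, -0.156, 300.491], [-1.0, -0.014, -0.009, -11.517], [-0.011, 0.156, 0.988, 1504.464], [0.0, 0.0, 0.0, 1.0]]}
wrist {'K': [[364.283, 0.0, 277.378], [0.0, 364.283, 208.258], [0.0, 0.0, 1.0]], 'extrinsics': [[0.381, -0.883, -0.276, 128.98], [0.925, 0.363, 0.114, 516.019], [-0.001, -0.299, 0.954, 373.474], [0.0, 0.0, 0.0, 1.0]]}
```

View pics/scene0.png

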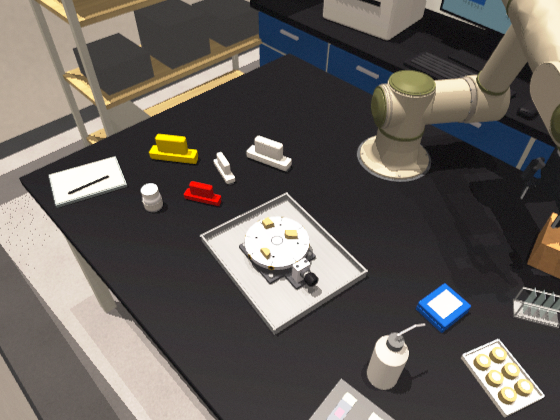

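View pics/top0.png

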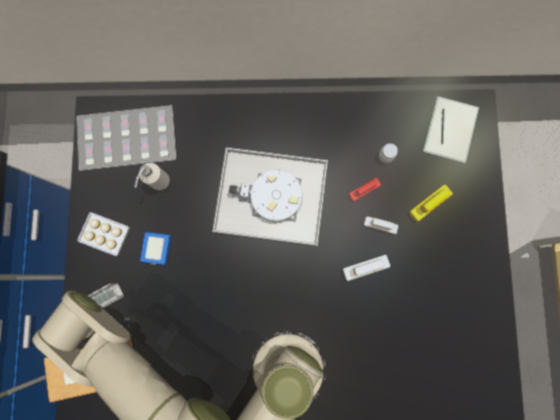

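View pics/wrist0.png

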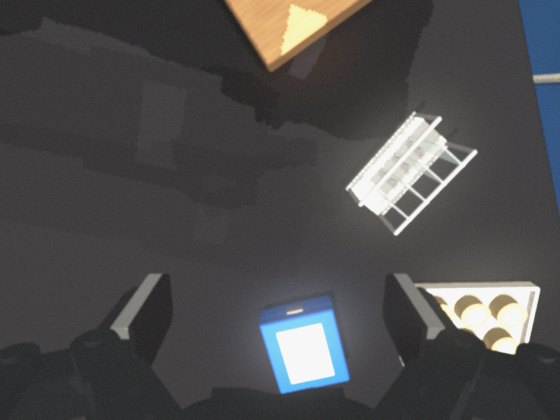

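Scraper candidates in top view: red (365,190), yellow (431,203), white (381,225), white (367,268). Red and yellow are excluded; of the whites, (381,225) is the smaller (scene: (224,168) vs (269,153)). I'll confirm this in enlarged crops.

```bash
cat > h.py <<'E'
import numpy as np, cv2
from rig import sense, vision
from scipy.spatial.transform import Rotation as R
def ray(cal,u,v):
    K=cal["K"];E=np.array(cal["extrinsics"])
    d=np.array([(u-K[0][2])/K[0][0],-(v-K[1][2])/K[1][1],-1.0])
    return E[:3,3],E[:3,:3]@d
def onz(cal,u,v,z):
    o,d=ray(cal,u,v); return o+d*(z-o[2])/d[2]
def tri(c1,p1,c2,p2):
    o1,d1=ray(c1,*p1);o2,d2=ray(c2,*p2)
    A=np.stack([d1,-d2],1);t=np.linalg.lstsq(A,o2-o1,rcond=None)[0]
    a=o1+d1*t[0];b=o2+d2*t[1];return (a+b)/2,np.linalg.norm(a-b)
def proj(cal,P):
    E=np.array(cal["extrinsics"]);p=E[:3,:3].T@(np.array(P)-E[:3,3]);K=np.array(cal["K"])
    return K[0,0]*p[0]/-p[2]+K[0,2], K[1,1]*-p[1]/-p[2]+K[1,2]
def R0():
    q=sense()["ee_rot"]; return R.from_quat([q[1],q[2],q[3],q[0]])
E
python3 - <<'E'
import cv2,numpy as np
from h import *
t=cv2.imread("pics/top0.png");s=cv2.imread("pics/scene0.png")
a=cv2.resize(t[205:285,335:415],(400,400),interpolation=cv2.INTER_CUBIC)
b=cv2.resize(s[130:190,205:295],None,fx=4.4,fy=4.4,interpolation=cv2.INTER_CUBIC)
b=b[:,:396]
o=np.zeros((400,800,3),np.uint8);o[:,:400]=a;o[:b.shape[0],400:400+b.shape[1]]=b
cv2.imwrite("pics/cand.png",o)
a=cv2.resize(t[140:250,205:335],None,fx=6,fy=5.4,interpolation=cv2.INTER_CUBIC);cv2.imwrite("pics/fixt.png",a)
ct,cs=vision.calibration("top"),vision.calibration("scene")
print("disc",tri(ct,(276.5,195),cs,(277,241)))
for z in (0,32,64): print(onz(ct,381,225,z),onz(cs,224,168,z))
# joint axes check
print(R0().as_matrix().round(3), R0().as_rotvec())
E
```

```text
disc (array([567.27995624,  30.93369123,  49.3225045 ]), np.float64(1.0854495123885226))
[ 467.78890582 -322.32859481    0.        ] [ 450.59130054 -338.91092222    0.        ]
[ 464.23046595 -315.71763286   32.        ] [ 472.12440341 -308.28402322   32.        ]
[ 460.67202607 -309.1066709    64.        ] [ 493.65750628 -277.65712421   64.        ]
[[-0.001 -0.925  0.38 ]
 [-0.001  0.38   0.925]
 [-1.     0.    -0.001]] [-0.91787949  1.36971882  0.91729815]
```

View pics/cand.png

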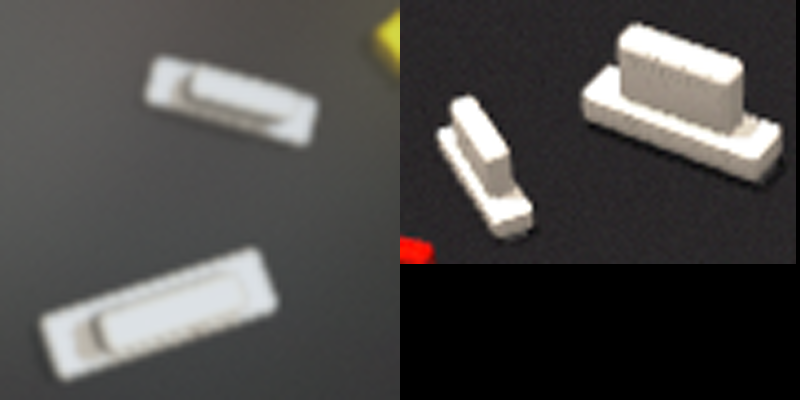

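View pics/fixt.png

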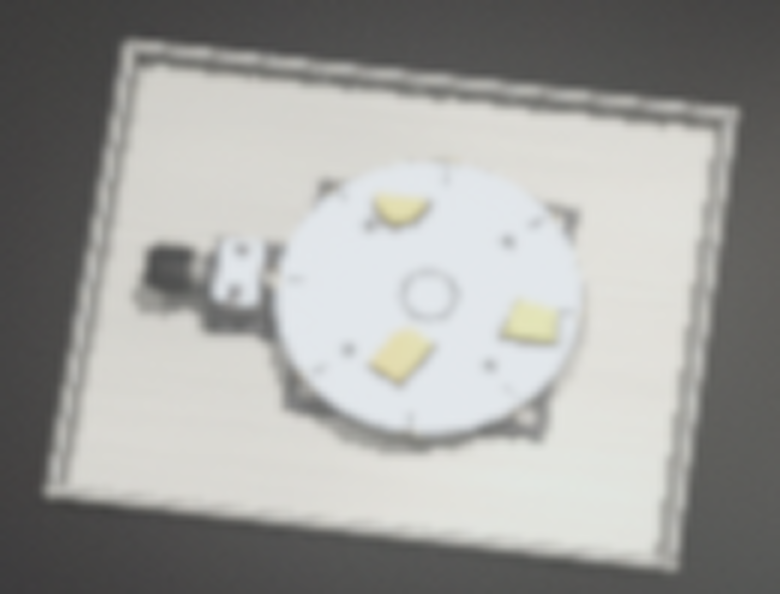

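Enlarged crop confirms: white block at top (381,225)/scene (224,168) is about 34 px ≈ 113 mm long (needs 110), while the other is about 160 mm, so the smaller white one is the scraper. The disc has three straw offcuts, and the plunger knob lies at the left of the disc (world +y). I'll move the wrist camera over the scraper.

```bash
python3 -m pendant '[[0.096,0,0,0,-3.7,-4.24,1],[0.193,0,0,0,-7.4,-8.5,1],[0.29,0,0,0,-11,-12.7,1],[0.386,0,0,0,-14.7,-17,1],[0.48,0,0,0,-18.4,-21.2,1]]'
cat >> h.py <<'E'
def goto(p,az=None):
    """shift (cm, tool axes) and turn (rotvec, tool) to world TCP p mm, tool down, jaw z azimuth az deg"""
    s=sense();r=R0();d=r.inv().apply(np.array(p)-np.array(s["eef_pos"]))/10
    t=np.zeros(3)
    if az is not None:
        a=np.radians(az);z=np.array([np.cos(a),np.sin(a),0]);x=np.array([0,0,-1.]);y=np.cross(z,x)
        t=(r.inv()*R.from_matrix(np.stack([x,y,z],1))).as_rotvec()
    print("turn",t.round(3),"shift cm",d.round(2),"dist",np.linalg.norm(d).round(2),"t",s["time_s"],"pos",np.round(s["eef_pos"],1))
E
python3 -c "
from h import *
goto([467,-313,231],-15.4)"
```

```text
time_s: 0.78
eef_pos: [289.3, 217.9, 231.3]
ee_rot: [0.665, -0.242, 0.664, 0.242]
force: [1.3, -0.1, -0.0]
grip_width: 0.998
turn [0.967 0.    0.   ] shift cm [ 3.000e-02 -5.209e+01 -2.052e+01] dist 55.99 t 0.775 pos [289.3 217.9 231.3]
```

```bash
python3 -m pendant '[[0.1,0,0,0,-5.2,-2.05,1],[0.2,0,0,0,-10.4,-4.1,1],[0.3,0,0,0,-15.6,-6.2,1],[0.4,0,0,0,-20.8,-8.2,1],[0.5,0,0,0,-26,-10.3,1]]'
python3 -c "
from h import *
goto([467,-313,231],-15.4)"
```

```text
time_s: 1.4
eef_pos: [378.3, -47.4, 231.4]
ee_rot: [0.704, -0.07, 0.704, 0.07]
force: [0.8, 0.5, -0.3]
grip_width: 0.997
turn [0.466 0.    0.   ] shift cm [  0.04 -27.78   3.49] dist 28.0 t 1.4 pos [378.3 -47.4 231.4]
```

```bash
python3 -m pendant '[[0.093,0,0,0,-5.55,0.7,1],[0.186,0,0,0,-11.1,1.4,1],[0.28,0,0,0,-16.7,2.1,1],[0.373,0,0,0,-22.2,2.8,1],[0.466,0,0,0,-27.8,3.5,1]]'
python3 - <<'E'
from h import *
import json
cal=vision.calibration("wrist");im=vision.capture("wrist")
cv2.imwrite("pics/w1.png",im[:,:,::-1]);np.savez("w1.npz",K=cal["K"],extrinsics=cal["extrinsics"])
print(np.round(sense()["eef_pos"],1))
E
```

```text
time_s: 2.02
eef_pos: [468.2, -312.7, 231.0]
ee_rot: [0.701, 0.095, 0.701, -0.094]
force: [0.1, 0.4, 0.2]
grip_width: 0.996
[ 468.8 -318.1  229.8]
```

View pics/w1.png

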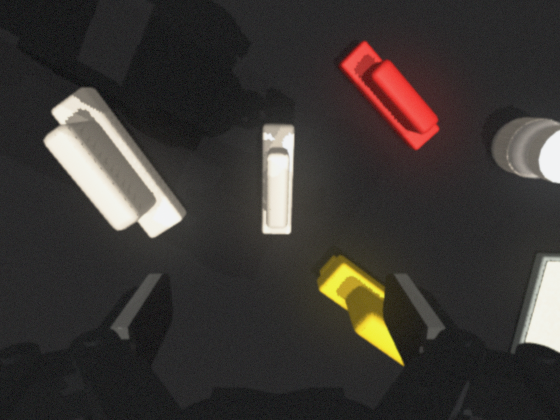

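```bash
cat >> h.py <<'E'
def shot(name):
    s=sense();cal=vision.calibration("wrist");im=vision.capture("wrist")
    cv2.imwrite(f"pics/{name}.png",im[:,:,::-1]);np.savez(f"{name}.npz",K=cal["K"],extrinsics=cal["extrinsics"],eef=s["eef_pos"])
    s2=sense();print(name,np.round(s["eef_pos"],1),np.round(s2["eef_pos"],1),s2["time_s"])
    return cal,cv2.imread(f"pics/{name}.png")
def load(name):
    return dict(np.load(f"{name}.npz")),cv2.imread(f"pics/{name}.png")
E
python3 - <<'E'
from h import *
cal,im=shot("w2")
hsv=cv2.cvtColor(im,cv2.COLOR_BGR2HSV)
m=((hsv[:,:,1]<70)&(hsv[:,:,2]>110)).astype(np.uint8)
cs,_=cv2.findContours(m,cv2.RETR_EXTERNAL,cv2.CHAIN_APPROX_NONE)
for c in cs:
    if cv2.contourArea(c)>400: print(cv2.contourArea(c),cv2.minAreaRect(c))
print(proj(cal,[468,-316,64]),proj(cal,[468,-316,24]))
cv2.imwrite("pics/w2z.png",cv2.resize(im[100:260,200:360],(800,600) if 0 else (600,600),interpolation=cv2.INTER_CUBIC))
E
```

```text
w2 [ 468.8 -318.1  229.8] [ 468.1 -315.   229.6] 2.125
2647.5 ((539.0, 301.0), (102.0, 40.0), 90.0)
3288.5 ((275.5, 174.0), (110.0, 31.0), 90.0)
2758.0 ((532.4999389648438, 143.0), (63.99999237060547, 52.99999237060547), 90.0)
10335.5 ((107.14753723144531, 164.87704467773438), (169.7769012451172, 72.08476257324219), 50.194427490234375)
(np.float64(276.15964712487494), np.float64(185.55561772052164)) (np.float64(276.30404539996994), np.float64(175.68030004665937))
```

View pics/w2z.png

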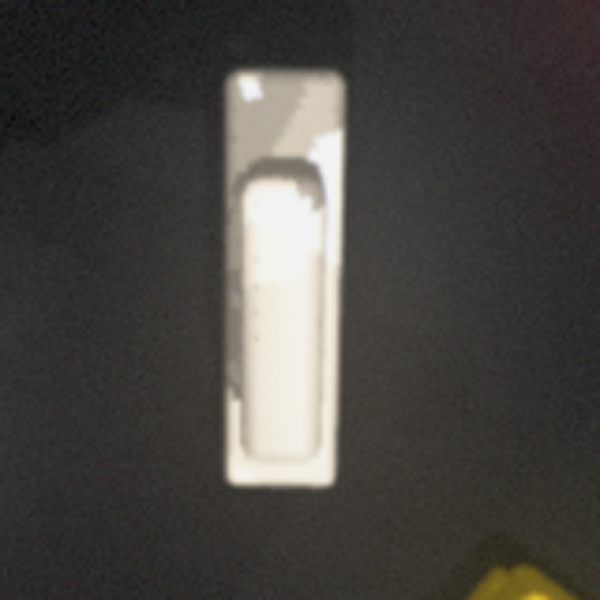

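```bash
python3 -m pendant '[[0,0,0,2.5,0,0,1],[0,0,0,5,0,0,1],[0,0,0,7.5,0,0,1],[0,0,0,9,0,0,1],[0,0,0,9,0,0,1]]'
python3 - <<'E'
from h import *
cal,im=shot("w3")
cv2.imwrite("pics/w3z.png",cv2.resize(im[60:360,180:380],(520,780),interpolation=cv2.INTER_CUBIC)[:600])
print(proj(cal,[468,-316,64]),proj(cal,[468,-316,24]))
E
```

```text
time_s: 2.75
eef_pos: [467.7, -310.5, 140.7]
ee_rot: [0.7, 0.094, 0.701, -0.093]
force: [0.5, -0.1, -0.3]
grip_width: 0.999
w3 [ 467.7 -310.5  140.7] [ 468.1 -310.9  141.7] 2.8
(np.float64(280.64649512626477), np.float64(229.8398842704725)) (np.float64(280.2818749522204), np.float64(210.87419987812416))
```

View pics/w3.png

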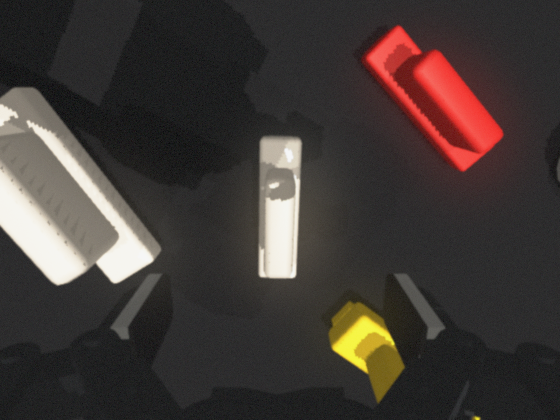

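Run:
```python
from h import *
c,im=load("w3")
cv2.imwrite("pics/w3y.png",cv2.resize(im[125:285,240:320],(400,800),interpolation=cv2.INTER_CUBIC)[:,:])
a=cv2.resize(im[125:285,240:320],(300,600),interpolation=cv2.INTER_CUBIC)
c2,im2=load("w2");b=cv2.resize(im2[100:260,235:315],(300,600),interpolation=cv2.INTER_CUBIC)
cv2.imwrite("pics/w3y.png",np.hstack([a,b]))
```

```text
(no output)
```

View pics/w3y.png

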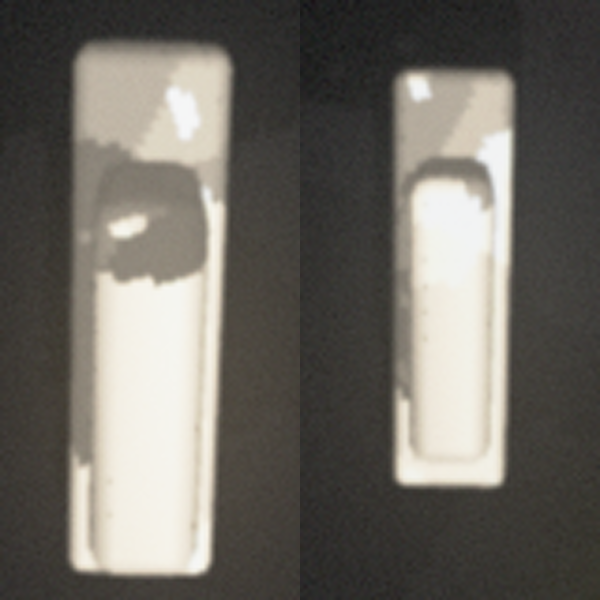

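Run:
```python
from h import *
c3,_=load("w3");c2,_=load("w2")
n=tri(c3,(279.3,277.5),c2,(275.1,223.2));print("rib near",n)
print("footfar",tri(c3,(260,137),c2,(260.3,119.2)),tri(c3,(301.9,137),c2,(292,119.2)))
fa=[onz(c3,u,137,24) for u in(260,301.9)];fb=[onz(c2,u,119.2,24) for u in(260.3,292)]
fn=onz(c3,279.3,277.5,64)
print(fa,fb,fn, onz(c2,275.1,223.2,64),onz(c2,275.3,148,64))
goto([465,-313,32],-15.4)
```

```text
rib near (array([ 457.51296579, -350.4143317 ,   60.6308753 ]), np.float64(0.6029883439127425))
footfar (array([ 467.18655478, -261.21396452,    6.90968182]), np.float64(0.15917984276579336)) (array([ 497.30472172, -269.82017837,    4.10391129]), np.float64(0.42931906848315016))
[array([ 468.40862569, -259.59648913,   24.        ]), array([ 496.8418399 , -267.31477177,   24.        ])] [array([ 468.32173313, -260.38100177,   24.        ]), array([ 496.70986203, -268.42148476,   24.        ])] [ 458.26926464 -348.7218921    64.        ] [ 457.56867666 -349.20337574   64.        ] [ 476.20885897 -284.47961726   64.        ]
turn [0.004 0.    0.   ] shift cm [10.97 -0.28 -0.24] dist 10.98 t 2.8 pos [ 468.1 -310.9  141.7]
```

The two views give rib top height about 61–64 mm (needs 64), foot width 29.5 mm, and centre at (467.4,-316). I'll grasp it there.

```bash
python3 -c "
from h import *
goto([467.4,-316,32],-15.7)"
```

```text
turn [0.009 0.    0.   ] shift cm [10.97 -0.51  0.07] dist 10.98 t 2.8 pos [ 468.1 -310.9  141.7]
```

```bash
python3 -m pendant '[[0.01,0,0,3,-0.4,0.05,1],[0.01,0,0,6,-0.4,0.05,1],[0.01,0,0,8.5,-0.4,0.05,1],[0.01,0,0,10.2,-0.4,0.05,1],[0.01,0,0,10.8,-0.4,0.05,1]]' 60
python3 -c "
from h import *
goto([467.4,-316,32],-15.7)"
python3 -m pendant '[[0,0,0,0,0,0,0.5],[0,0,0,0,0,0,0.2],[0,0,0,0,0,0,0],[0,0,0,0,0,0,0],[0,0,0,0,0,0,0]]' 60
python3 -c "
from h import *
goto([467.4,-316,32],-15.7)"
```

```text
time_s: 3.42
eef_pos: [467.5, -315.0, 33.2]
ee_rot: [0.7, 0.097, 0.7, -0.097]
force: [0.8, -0.9, 0.4]
grip_width: 1.002
turn [-0.001  0.    -0.   ] shift cm [ 0.12 -0.1   0.02] dist 0.15 t 3.425 pos [ 467.5 -315.    33.2]
time_s: 4.05
eef_pos: [467.6, -315.2, 33.9]
ee_rot: [0.701, 0.097, 0.7, -0.097]
force: [-0.9, 0.9, 5.2]
grip_width: 0.223
turn [-0.001  0.001  0.   ] shift cm [ 0.19 -0.08  0.01] dist 0.2 t 4.05 pos [ 467.6 -315.2   33.9]
```

```bash
python3 -m pendant '[[0,0,0,-2,0,0,0],[0,0,0,-6,0,0,0],[0,0,0,-11,2,0,0],[0,0,0,-16,5,0,0],[-0.02,0,0,-20,8,0.3,0]]'
python3 -c "
from h import *
goto([540,-60,250],-7)"
```

```text
time_s: 4.68
eef_pos: [492.0, -237.9, 235.1]
ee_rot: [0.702, 0.09, 0.701, -0.09]
force: [1.2, 0.3, -1.4]
grip_width: 0.223
turn [-0.133  0.001  0.   ] shift cm [-1.49 18.42  0.16] dist 18.48 t 4.675 pos [ 492.  -237.9  235.1]
```

```bash
python3 -m pendant '[[-0.04,0,0,-0.5,5,0,0],[-0.08,0,0,-1,10,0.1,0],[-0.133,0,0,-1.5,15,0.15,0],[-0.133,0,0,-1.5,17.5,0.15,0],[-0.133,0,0,-1.5,18.4,0.15,0]]'
python3 - <<'E'
from h import *
shot("f1")
E
```

```text
time_s: 5.3
eef_pos: [539.8, -59.9, 247.9]
ee_rot: [0.706, 0.043, 0.706, -0.042]
force: [0.3, 0.0, -1.9]
grip_width: 0.224
f1 [539.8 -59.9 247.9] [539.9 -59.9 247.9] 5.35
```

View pics/f1.png

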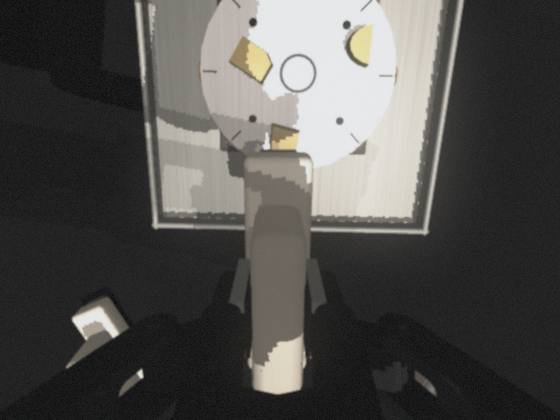

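f1: disc hub ring at (298,73), offcuts at (250,60), (362,46), (285,137, partly hidden), near tray corners at (155,227) and (427,233). The plunger is out of view, so I'll take a second view further along +y.

```bash
python3 -m pendant '[[0,0,0,0,5,0,0],[0,0,0,0,10,0,0],[0,0,0,0,12,0,0],[0,0,0,0,12,0,0],[0,0,0,0,12,0,0]]'
python3 - <<'E'
from h import *
shot("f2")
E
```

```text
time_s: 5.98
eef_pos: [554.5, 56.5, 248.2]
ee_rot: [0.706, 0.043, 0.706, -0.044]
force: [0.6, -0.1, -1.6]
grip_width: 0.23
f2 [554.5  56.5 248.2] [554.5  56.5 248.2] 6.025
```

View pics/f2.png

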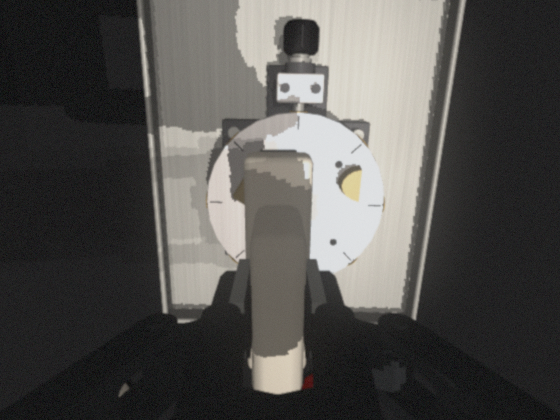

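f2: knob at (301,37), block with two screws at (286,87) and (316,88), disc edges at u = 207 and 384. Now I'll refine matched features and triangulate.

Run:
```python
from h import *
c1,i1=load("f1");c2,i2=load("f2")
def blob(im,u,v,w=9,dark=True):
    g=cv2.cvtColor(im,cv2.COLOR_BGR2GRAY)[v-w:v+w+1,u-w:u+w+1].astype(float)
    wt=np.clip(np.median(g)-20-g,0,None)
    ys,xs=np.mgrid[-w:w+1,-w:w+1];return (u+(wt*xs).sum()/wt.sum(),v+(wt*ys).sum()/wt.sum())
P=[]
for n,a,b in [("h1",(346,24),(338,164)),("h2",(340,121),(333,242)),("tL",(209,71),(216,202)),("tR",(386,75),(376,205))]:
    a=blob(i1,*a);b=blob(i2,*b);p,e=tri(c1,a,c2,b);P.append(p);print(n,np.round(a,1),np.round(b,1),p.round(1),round(e,2))
d=P[3]-P[2];print("yaw from ticks",np.degrees(np.arctan2(d[1],d[0])),"mid",(P[2]+P[3])/2,np.linalg.norm(d))
d=P[0]-P[1];print("holes",np.degrees(np.arctan2(d[1],d[0])),np.linalg.norm(d))
for z in(50,56):print("hub",onz(c1,298,73,z), "disc mid",onz(c2,295.5,203,z))
for (u,v) in [(286,87),(316,88)]: print("screw",blob(i2,u,v,6),onz(c2,*blob(i2,u,v,6),67))
g=cv2.cvtColor(i2,cv2.COLOR_BGR2GRAY)
cv2.imwrite("pics/f2k.png",cv2.resize(i2[10:130,240:360],(600,600),interpolation=cv2.INTER_CUBIC))
cv2.imwrite("pics/f1k.png",cv2.resize(i1[0:175,190:410],(800,636),interpolation=cv2.INTER_CUBIC)[:600])
```

```text
h1 [347.6  25.9] [341.4 167.6] [613.2  63.3  62.6] 1.77
h2 [339.2 120.6] [332.7 241.7] [601.2 -11.5  56. ] 0.1
tL [207.8  71.8] [212.  202.1] [490.5  43.3  54.9] 2.16
tR [388.6  76.6] [380.  204.7] [648.7  20.2  52.6] 2.8
yaw from ticks -8.285362807405036 mid [569.62039569  31.75763369  53.77660794] 159.8570148736804
holes 80.93113985788622 76.01534579014167
hub [569.16229797  32.94451833  50.        ] disc mid [569.01148674  31.05604344  50.        ]
hub [568.8138681   32.67088153  56.        ] disc mid [568.92677433  32.867366    56.        ]
screw (np.float64(284.3709792709078), np.float64(87.38741958541816)) [570.54277504 138.514507    67.        ]
screw (np.float64(315.1753075571178), np.float64(88.14543057996485)) [596.27358293 134.69375224  67.        ]
```

View pics/f2k.png

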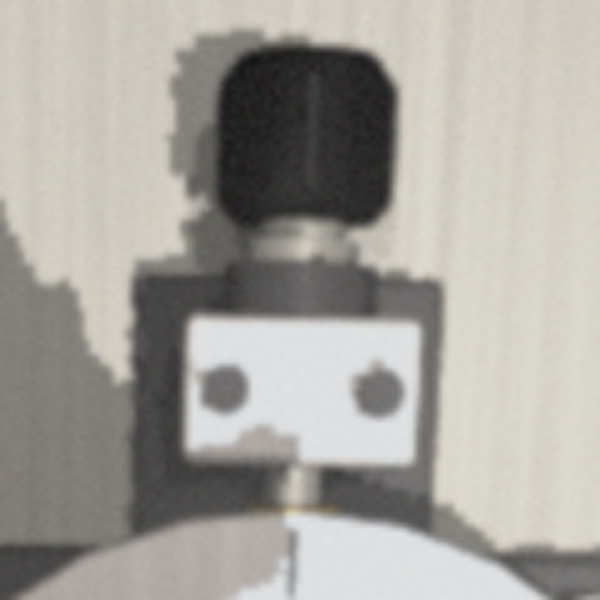

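View pics/f1k.png

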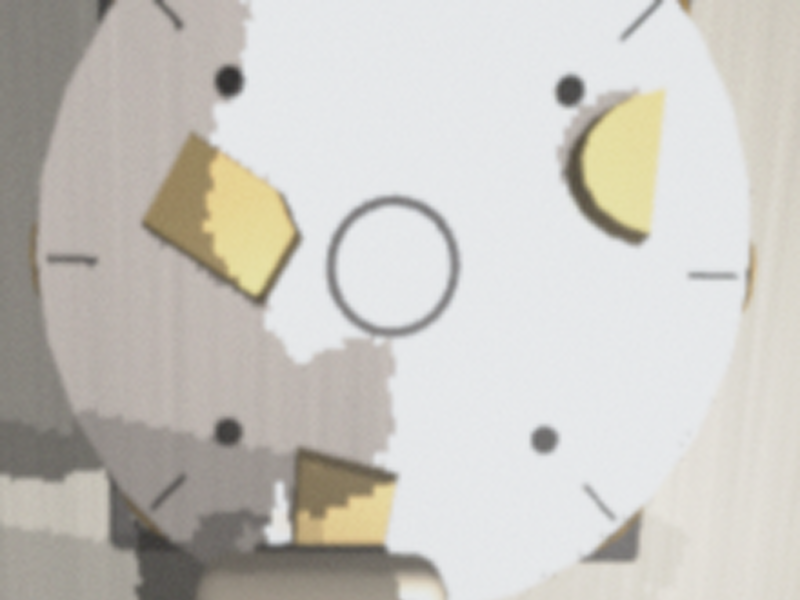

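```bash
cat >> h.py <<'E'
C=np.array([568.9,32.7]);TH=np.radians(-8.4)
FX=np.array([np.cos(TH),np.sin(TH)]);FY=np.array([-np.sin(TH),np.cos(TH)])
def tofix(p): d=np.array(p[:2])-C; return np.round([d@FX,d@FY],1)
def tow(x,y): return np.round(C+x*FX+y*FY,1)
E
python3 - <<'E'
from h import *
c1,_=load("f1");c2,_=load("f2");ct=vision.calibration("top")
z=lambda a,b:(190+a/3.636,b/3.636)
for n,pts in {"left":[(192,133),(283,195),(300,238),(262,302),(143,222)],"right":[(665,90),(650,238),(575,165),(600,105)],"bot":[(298,452),(397,477),(385,545),(297,545)]}.items():
    print(n,[tofix(onz(c1,*z(*p),70)).tolist() for p in pts])
for p in [(510,300),(558,307),(555,342),(503,338)]: print("bot top",tofix(onz(ct,205+p[0]/6,140+p[1]/5.4,70)))
k=lambda a,b:(240+a/5,10+b/5)
for p in [(220,50),(395,50),(218,220),(395,215),(307,220)]: print("knob",tofix(onz(c2,*k(*p),49)))
print("knob world",tow(0,146),"start",tow(84,-19),"end",tow(-90,-19))
s=sense(); print(s["eef_pos"])
goto([*tow(84,-19),130],-8.4)
E
```

```text
left [[-46.3, 25.5], [-26.0, 13.4], [-22.0, 4.5], [-30.4, -9.4], [-57.4, 6.9]]
right [[57.3, 36.8], [57.1, 6.5], [38.9, 21.2], [43.3, 33.4]]
bot [[-21.4, -42.8], [2.2, -48.0], [0.1, -64.2], [-21.2, -64.7]]
bot top [ -0.6 -47.7]
bot top [ -1.4 -74.3]
bot top [-23.  -75.4]
bot top [-24.3 -47. ]
knob [-15.4 159.3]
knob [ 14.2 160. ]
knob [-15.  132.7]
knob [ 15.7 134.2]
knob [  0.5 133.1]
knob world [590.2 177.1] start [649.2   1.6] end [477.1  27.1]
[554.48800485  56.54462364 248.20521571]
turn [ 0.023 -0.     0.   ] shift cm [11.82 -4.28 10.08] dist 16.11 t 6.025 pos [554.5  56.5 248.2]
```

Measurements check out: knob spans x ±15 and y 133–160 mm in fixture axes. A stroke straight along world −x (y = 12, jaw azimuth 0) covers all three offcuts. I'll move to the start at x = 651.

```bash
python3 -c "
from h import *
goto([651,12,130],0)"
```

```text
turn [-0.124 -0.     0.   ] shift cm [11.82 -3.23 10.13] dist 15.9 t 6.025 pos [554.5  56.5 248.2]
```

```bash
python3 -m pendant '[[-0.03,0,0,1.5,-0.9,2.8,0],[-0.06,0,0,4.5,-1.8,5.6,0],[-0.1,0,0,8,-2.7,8.4,0],[-0.124,0,0,11,-3.2,10,0],[-0.124,0,0,11.8,-3.2,10.1,0]]'
python3 -m pendant '[[0,0,0,0.7,0,0,0],[0,0,0,1.4,0,0,0],[0,0,0,1.6,0,0,0],[0,0,0,1.6,0,0,0],[0,0,0,1.6,0,0,0]]'
python3 -c "
from h import *
goto([651,12,91.5],0)
shot('s1')"
```

```text
time_s: 6.65
eef_pos: [650.3, 12.4, 128.0]
ee_rot: [0.706, 0.0, 0.708, 0.0]
force: [-0.4, -0.1, -0.9]
grip_width: 0.223
time_s: 7.28
eef_pos: [650.9, 14.0, 114.8]
ee_rot: [0.707, -0.001, 0.707, 0.001]
force: [0.2, 0.0, -1.7]
grip_width: 0.223
turn [0.002 0.001 0.   ] shift cm [ 2.33 -0.2   0.  ] dist 2.34 t 7.275 pos [650.9  14.  114.8]
s1 [650.9  14.  114.8] [650.9  14.  114.7] 7.325
```

View pics/s1.png

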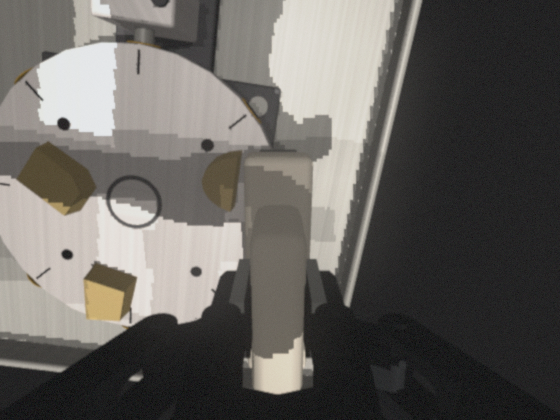

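Scraper is just right of the semicircular offcut (220,180), clear of it. Descending to the disc.

```bash
python3 -m pendant '[[0,0,0,0.7,-0.2,0,0],[0,0,0,1.4,-0.2,0,0],[0,0,0,1.9,-0.2,0,0],[0,0,0,2.2,-0.2,0,0],[0,0,0,2.3,-0.2,0,0]]'
python3 -c "
from h import *
goto([651,12,91.5],0)"
```

```text
time_s: 7.95
eef_pos: [650.8, 12.0, 91.1]
ee_rot: [0.707, -0.001, 0.707, 0.001]
force: [0.4, -0.8, -0.9]
grip_width: 0.223
turn [ 0.002 -0.    -0.   ] shift cm [-0.04 -0.    0.02] dist 0.05 t 7.95 pos [650.8  12.   91.1]
```

```bash
python3 -m pendant '[[0,0,0,0,0,-1,0],[0,0,0,0,0,-2.2,0],[0,0,0,0,0,-3.4,0],[0,0,0,0,0,-4.6,0],[0,0,0,0,0,-5.8,0]]'
python3 -c "
from h import *
goto([474,12,91.3],0);shot('s2')"
```

```text
time_s: 8.57
eef_pos: [592.6, 11.9, 91.6]
ee_rot: [0.707, -0.001, 0.707, 0.001]
force: [-0.2, 0.5, -0.4]
grip_width: 0.225
turn [0.002 0.001 0.   ] shift cm [  0.02   0.04 -11.86] dist 11.86 t 8.575 pos [592.6  11.9  91.6]
s2 [592.6  11.9  91.6] [591.5  12.   91.5] 8.625
```

View pics/s2.png

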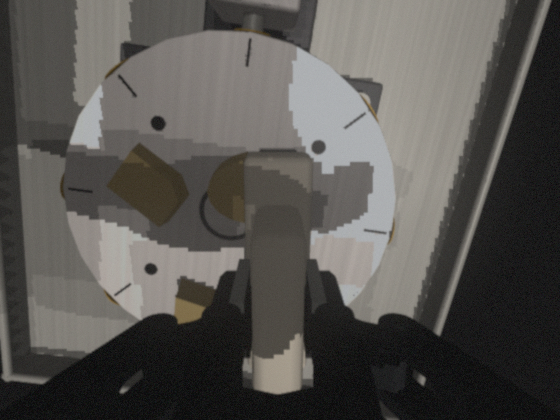

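```bash
python3 -m pendant '[[0,0,0,0,0,-1,0],[0,0,0,0,0,-2.2,0],[0,0,0,0,0,-3.4,0],[0,0,0,0,0,-4.6,0],[0,0,0,0,0,-5.8,0]]'
python3 -m pendant '[[0,0,0,0,0,-1.2,0],[0,0,0,0,0,-2.4,0],[0,0,0,0,0,-3.6,0],[0,0,0,0,0,-4.8,0],[0,0,0,0,0,-6,0]]'
python3 -c "
from h import *
goto([474,12,91.3],0);shot('s3')"
```

```text
time_s: 9.25
eef_pos: [534.4, 11.7, 91.4]
ee_rot: [0.707, -0.001, 0.707, 0.001]
force: [0.3, -0.4, -2.3]
grip_width: 0.223
time_s: 9.88
eef_pos: [474.0, 11.6, 91.3]
ee_rot: [0.707, -0.001, 0.707, 0.001]
force: [0.1, -0.4, -0.2]
grip_width: 0.225
turn [0.002 0.    0.   ] shift cm [ 0.    0.04 -0.  ] dist 0.04 t 9.875 pos [474.   11.6  91.3]
s3 [474.   11.6  91.3] [472.7  11.8  91.1] 9.925
```

View pics/s3.png

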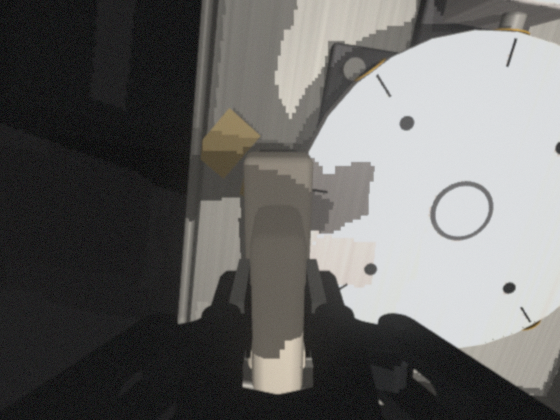

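```bash
python3 -m pendant '[[0,0,0,-3,0,0,0],[0,0,0,-7,0,0,0],[0,0,0,-11,0,0,0],[0,0,0,-14,0,0,0],[0,0,0,-15,0,0,0]]'
python3 - <<'E'
from h import *
c,a=shot('s4');
s=vision.capture("scene")[:,:,::-1];t=vision.capture("top")[:,:,::-1]
b=cv2.resize(s[185:330,190:375],(400,314),interpolation=cv2.INTER_CUBIC)
d=cv2.resize(t[140:250,205:335],(390,330)[:2],interpolation=cv2.INTER_CUBIC)
cv2.imwrite("pics/s4.png",a);o=np.zeros((330,800,3),np.uint8);o[:314,:400]=b;o[:330,405:795]=d;cv2.imwrite("pics/s4b.png",o)
E
```

```text
time_s: 10.55
eef_pos: [475.2, 11.5, 242.7]
ee_rot: [0.708, -0.001, 0.706, 0.0]
force: [-0.9, -0.1, -2.5]
grip_width: 0.225
s4 [475.2  11.5 242.7] [475.2  11.5 242.7] 10.6
```

View pics/s4.png

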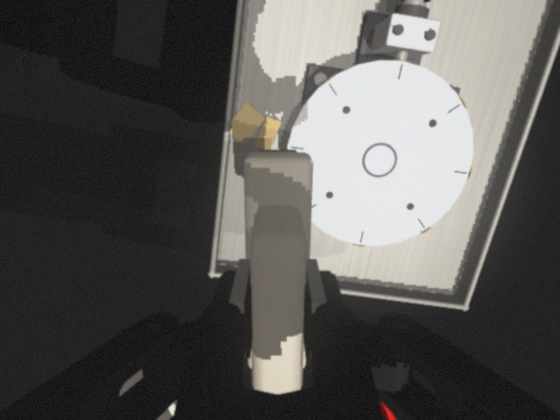

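View pics/s4b.png

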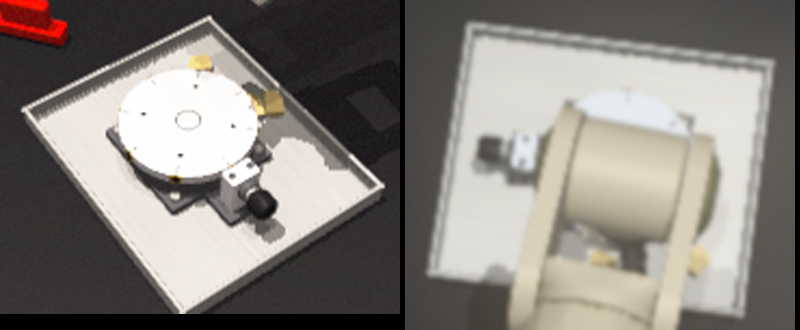

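The disc is bare; offcuts show in the tray at scene crop (200,63), (258,103) and (272,103). Next I'll carry the scraper back to its free spot on the bench.

```bash
python3 -m pendant '[[0.05,0,0,0.5,-5.8,-0.1,0],[0.1,0,0,1,-11.6,-0.2,0],[0.16,0,0,1.5,-17.4,-0.3,0],[0.22,0,0,2,-23.2,-0.4,0],[0.27,0,0,2.5,-29,-0.5,0]]'
python3 -c "
from h import *
goto([467,-300,60],-15.7)"
```

```text
time_s: 11.32
eef_pos: [469.7, -280.0, 214.4]
ee_rot: [0.7, 0.096, 0.701, -0.095]
force: [0.8, 0.4, -1.4]
grip_width: 0.221
turn [ 0.004 -0.002 -0.001] shift cm [15.44 -2.02  0.31] dist 15.57 t 11.325 pos [ 469.7 -280.   214.4]
```

```bash
python3 -m pendant '[[0,0,0,4,-0.6,0.1,0],[0,0,0,8,-1.2,0.2,0],[0,0,0,12,-1.6,0.3,0],[0,0,0,14.5,-1.6,0.3,0],[0,0,0,15.2,-1.6,0.3,0]]'
python3 -c "
from h import *
goto([467,-300,35],-15.7)"
```

```text
time_s: 11.95
eef_pos: [467.9, -293.6, 61.6]
ee_rot: [0.699, 0.096, 0.702, -0.093]
force: [0.7, 0.8, -1.6]
grip_width: 0.223
turn [ 0.006 -0.004 -0.002] shift cm [ 2.66 -0.65  0.1 ] dist 2.74 t 11.95 pos [ 467.9 -293.6   61.6]
```

```bash
python3 -m pendant '[[0,0,0,0.7,0,0,0],[0,0,0,1.4,0,0,0],[0,0,0,2,0,0,0],[0,0,0,2.4,0,0,0],[0,0,0,2.6,0,0,0]]'
python3 -c "
from h import *
goto([467,-295,34],-15.7)"
```

```text
time_s: 12.58
eef_pos: [469.1, -294.6, 38.2]
ee_rot: [0.701, 0.094, 0.701, -0.094]
force: [0.1, 0.1, -1.5]
grip_width: 0.224
turn [0.006 0.    0.   ] shift cm [ 0.42 -0.09 -0.19] dist 0.47 t 12.575 pos [ 469.1 -294.6   38.2]
```

```bash
python3 -m pendant '[[0,0,0,0.1,0,0,0],[0,0,0,0.2,0,0,0],[0,0,0,0.3,0,0,0],[0,0,0,0.35,0,0,0],[0,0,0,0.35,0,0,0]]'
```

```text
time_s: 13.2
eef_pos: [469.0, -294.6, 34.8]
ee_rot: [0.701, 0.094, 0.701, -0.094]
force: [0.2, -0.5, -2.1]
grip_width: 0.221
```

```bash
python3 -m pendant '[[0,0,0,0.05,0,0,0],[0,0,0,0.1,0,0,0],[0,0,0,0.1,0,0,0.5],[0,0,0,0.1,0,0,1],[0,0,0,0.1,0,0,1]]'
python3 -m pendant '[[0,0,0,-0.5,0,0,1],[0,0,0,-3,0,0,1],[0,0,0,-7,0,0,1],[0,0,0,-11,0,0,1],[0,0,0,-15,0,0,1]]'
python3 -c "
from h import *
shot('p1')"
```

```text
time_s: 13.82
eef_pos: [469.1, -294.7, 33.9]
ee_rot: [0.701, 0.094, 0.701, -0.095]
force: [-0.7, 0.0, -0.2]
grip_width: 0.849
time_s: 14.45
eef_pos: [468.9, -294.5, 185.5]
ee_rot: [0.701, 0.094, 0.701, -0.095]
force: [0.6, 0.0, -0.1]
grip_width: 1.002
p1 [ 468.9 -294.5  185.5] [ 470.5 -295.9  191. ] 14.5
```

View pics/p1.png

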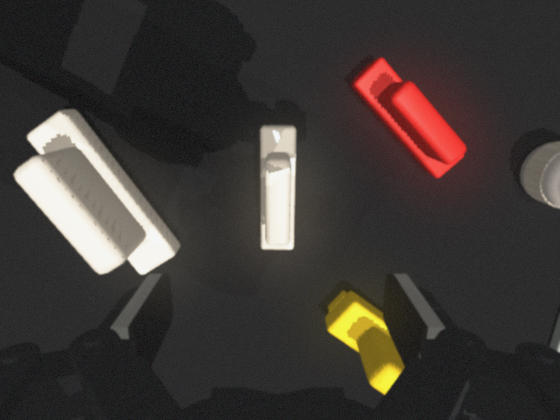

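The scraper stands upright at (278,188), free of its neighbours. Going to the fixture for a look before the plunger.

```bash
python3 -c "
from h import *
goto([545,-10,250],-8.4)"
```

```text
turn [-0.121  0.008  0.005] shift cm [-6.03 29.51 -0.33] dist 30.12 t 14.5 pos [ 470.5 -295.9  191. ]
```

```bash
python3 -m pendant '[[-0.02,0,0,-1.5,5.7,0,1],[-0.05,0,0,-3,11.4,0,1],[-0.08,0,0,-4.5,17.2,-0.1,1],[-0.11,0,0,-6,23.1,-0.2,1],[-0.12,0,0,-6,29,-0.3,1]]'
python3 -m pendant '[[0,0,0,0,0.2,0,1],[0,0,0,0,0.2,0,1],[0,0,0,0,0.2,0,1],[0,0,0,0,0.2,0,1],[0,0,0,0,0.2,0,1]]'
python3 -c "
from h import *
shot('q1')
goto([*tow(0,100),200],-8.4)"
```

```text
time_s: 15.12
eef_pos: [543.5, -12.4, 245.3]
ee_rot: [0.706, 0.052, 0.704, -0.052]
force: [0.6, -0.5, 0.1]
grip_width: 0.998
time_s: 15.75
eef_pos: [543.2, -12.8, 243.8]
ee_rot: [0.705, 0.053, 0.705, -0.053]
force: [0.3, -0.3, 0.1]
grip_width: 1.0
q1 [543.2 -12.8 243.8] [543.2 -12.7 243.8] 15.8
turn [-0.002  0.     0.   ] shift cm [ 4.38 14.86  1.85] dist 15.61 t 15.8 pos [543.2 -12.7 243.8]
```

View pics/q1.png

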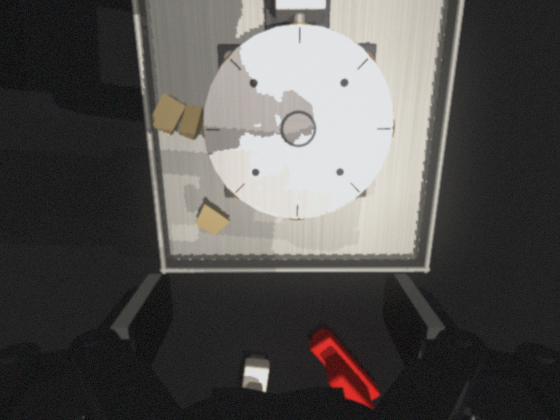

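q1: the disc is bare and all three offcuts lie on the tray floor at (168,113), (191,121) and (212,219). Now I'll move to the knob, taking a second view for its height.

```bash
python3 -m pendant '[[0,0,0,1,4,0.5,1],[0,0,0,2,8,1,1],[0,0,0,3,12,1.4,1],[0,0,0,4.2,14.8,1.8,1],[0,0,0,4.2,14.8,1.8,1]]'
python3 -c "
from h import *
c,i=shot('k1')
print(proj(c,[*tow(0,146),49]))
cv2.imwrite('pics/k1z.png',cv2.resize(i[90:290,190:390],(600,600),interpolation=cv2.INTER_CUBIC))"
```

```text
time_s: 16.42
eef_pos: [582.6, 132.8, 200.7]
ee_rot: [0.705, 0.051, 0.706, -0.052]
force: [-0.2, -1.0, 0.5]
grip_width: 0.999
k1 [582.6 132.8 200.7] [582.7 131.7 201.4] 16.475
(np.float64(279.23018687376816), np.float64(137.41559274435082))
```

View pics/k1.png

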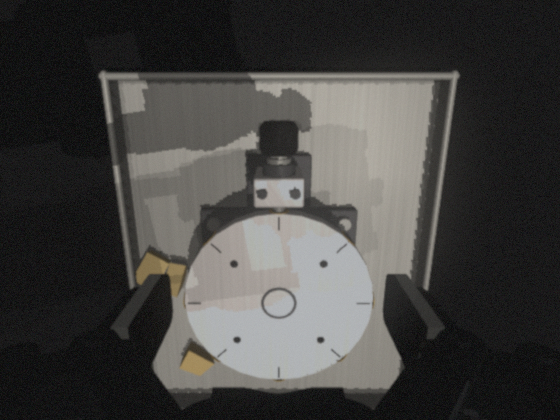

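View pics/k1z.png

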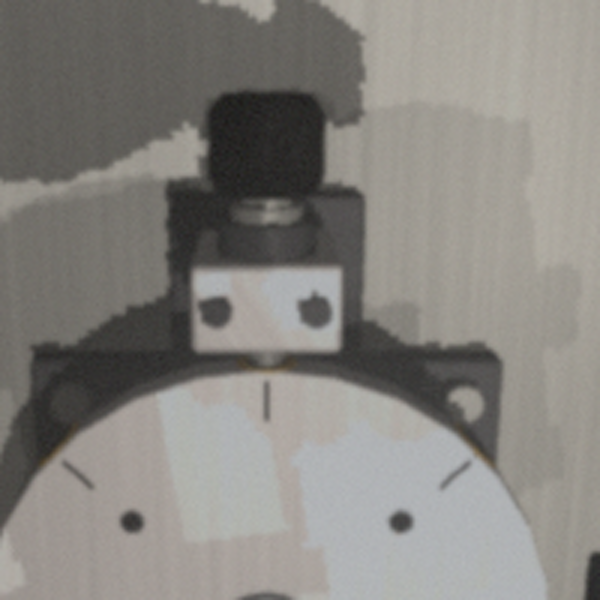

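```bash
python3 -c "
from h import *
c,_=load('k1');f,_=load('f2')
print(tri(c,(278.7,138.3),f,(301.5,37.0)), tri(c,(278.7,156),f,(301.4,54)))
c1,i1=load('q1')
# screws/block: k1 vs f2
print('screwL',tri(c,(190+215/3,90+311/3),f,(240+224/5,10+388/5)),'R',tri(c,(190+315/3,90+311/3),f,(240+378/5,10+391/5)))
goto([*tow(0,147),90],-8.4);goto([*tow(0,147),30],-8.4)
"
```

```text
(array([589.8325793 , 177.0242021 ,  54.12268767]), np.float64(0.15745577392301113)) (array([588.02132037, 163.63600389,  56.90824625]), np.float64(0.46515000967803066))
screwL (array([570.74476192, 138.31974159,  68.58668008]), np.float64(0.22395035958506465)) R (array([596.41423486, 134.61381258,  68.75430609]), np.float64(0.07407396525326877))
turn [-0.    -0.001  0.   ] shift cm [11.14  4.71  0.09] dist 12.1 t 16.475 pos [582.7 131.7 201.4]
turn [-0.    -0.001  0.   ] shift cm [17.14  4.71  0.1 ] dist 17.78 t 16.475 pos [582.7 131.7 201.4]
```

```bash
python3 -m pendant '[[0,0,0,2,1.5,0,1],[0,0,0,5,3,0,1],[0,0,0,8,4.5,0,1],[0,0,0,11,4.7,0.1,1],[0,0,0,11.5,4.7,0.1,1]]'
python3 -c "
from h import *
goto([*tow(0,147),30],-8.4)"
```

```text
time_s: 17.1
eef_pos: [589.6, 177.7, 84.3]
ee_rot: [0.704, 0.052, 0.707, -0.053]
force: [-0.4, -0.0, -0.1]
grip_width: 0.999
turn [-0.002 -0.004  0.001] shift cm [5.43 0.05 0.1 ] dist 5.43 t 17.1 pos [589.6 177.7  84.3]
```

```bash
python3 -m pendant '[[0,0,0,1.5,0.05,0.1,1],[0,0,0,3,0.05,0.1,1],[0,0,0,4.2,0.05,0.1,1],[0,0,0,5,0.05,0.1,1],[0,0,0,5.3,0.05,0.1,1]]'
python3 -c "
from h import *
goto([*tow(0,147),30],-8.4);print(tofix(sense()['eef_pos']));shot('k2')"
```

```text
time_s: 17.73
eef_pos: [591.8, 178.2, 33.4]
ee_rot: [0.705, 0.052, 0.705, -0.052]
force: [0.7, 0.3, 1.0]
grip_width: 0.999
turn [-0.001 -0.     0.   ] shift cm [ 0.34 -0.03 -0.13] dist 0.37 t 17.725 pos [591.8 178.2  33.4]
[  1.4 147.3]
k2 [591.8 178.2  33.4] [591.7 178.2  33.3] 17.775
```

View pics/k2.png

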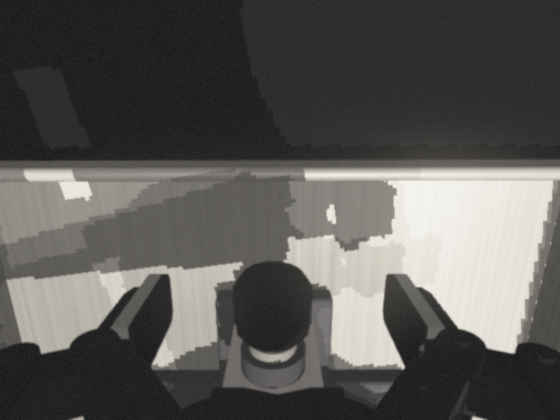

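```bash
python3 -m pendant '[[0,0,0,0.3,0,-0.13,1],[0,0,0,0.3,0,-0.13,0.6],[0,0,0,0.3,0,-0.13,0.3],[0,0,0,0.3,0,-0.13,0],[0,0,0,0.3,0,-0.13,0]]' 80
python3 -m pendant '[[0,0,0,0,0,0,0],[0,0,0,0,0,0,0],[0,0,0,0,0,0,0],[0,0,0,0,0,0,0],[0,0,0,0,0,0,0]]' 80
python3 -c "
from h import *
s=sense();print(tofix(s['eef_pos']),s['grip_width']*85,np.round(s['wrist_torque'],2));shot('k3')"
```

```text
time_s: 18.4
eef_pos: [589.9, 178.6, 31.3]
ee_rot: [0.705, 0.052, 0.706, -0.052]
force: [-6.0, 1.0, 5.6]
grip_width: 0.325
time_s: 19.02
eef_pos: [589.9, 178.6, 31.3]
ee_rot: [0.705, 0.052, 0.706, -0.052]
force: [-5.6, -0.0, 6.0]
grip_width: 0.326
[ -0.5 147.4] 27.732156492690734 [0.01 0.92 0.02]
k3 [589.9 178.6  31.3] [589.9 178.6  31.3] 19.075
```

View pics/k3.png

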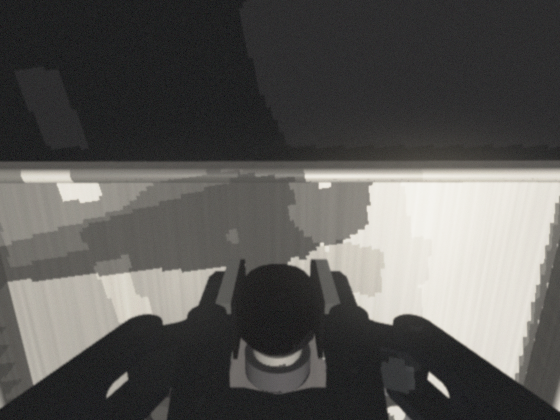

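Knob held between the pads. Pulling back along tool +y.

```bash
python3 -m pendant '[[0,0,0,0,0.3,0,0],[0,0,0,0,0.6,0,0],[0,0,0,0,0.9,0,0],[0,0,0,0,1.1,0,0],[0,0,0,0,1.3,0,0]]' 100
python3 -c "
from h import *
s=sense();print(tofix(s['eef_pos']),np.round(s['force'][:2]@np.array([FX,FY]).T,1),s['grip_width']*85,np.round(s['wrist_torque'],2))"
```

```text
time_s: 19.7
eef_pos: [591.5, 189.3, 31.2]
ee_rot: [0.704, 0.051, 0.706, -0.054]
force: [-9.3, -13.5, 9.8]
grip_width: 0.32
[ -0.5 158.2] [ -7.3 -14.8] 27.202654871877087 [-1.97  1.34 -0.02]
```

```bash
python3 -m pendant '[[0,0,0,0,0.1,0,0],[0,0,0,0,0.2,0,0],[0,0,0,0,0.3,0,0],[0,0,0,0,0.4,0,0],[0,0,0,0,0.4,0,0]]' 100
python3 -c "
from h import *
s=sense();print(tofix(s['eef_pos']),np.round(s['force'][:2]@np.array([FX,FY]).T,1),s['grip_width']*85,np.round(s['wrist_torque'],2))"
python3 -m pendant '[[0,0,0,0,0.1,0,0],[0,0,0,0,0.2,0,0],[0,0,0,0,0.2,0,0],[0,0,0,0,0.2,0,0],[0,0,0,0,0.2,0,0]]' 110
python3 -c "
from h import *
s=sense();print(tofix(s['eef_pos']),np.round(s['force'][:2]@np.array([FX,FY]).T,1),s['grip_width']*85,np.round(s['wrist_torque'],2))
shot('k4')"
```

```text
time_s: 20.32
eef_pos: [592.0, 192.5, 31.2]
ee_rot: [0.704, 0.05, 0.706, -0.054]
force: [-11.5, -15.9, 9.7]
grip_width: 0.32
[ -0.5 161.5] [ -9.  -17.4] 27.223407055929815 [-2.4   1.46  0.01]
time_s: 20.95
eef_pos: [592.0, 192.6, 31.1]
ee_rot: [0.703, 0.049, 0.707, -0.055]
force: [-12.7, -26.7, 12.8]
grip_width: 0.319
[ -0.5 161.5] [ -8.7 -28.3] 27.154681970402226 [-4.05  1.87  0.1 ]
k4 [592.  192.6  31.1] [592.  192.6  31.1] 21.0
```

View pics/k4.png

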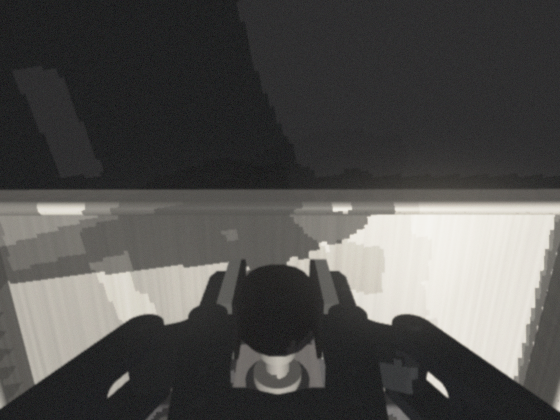

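Travel stalled at 14.1 mm while the force rose from 17 to 28 N, so the plunger is at its stop, and the knob hasn't slipped in the pads. I'll hold for one call and check the other cameras.

```bash
python3 -m pendant '[[0,0,0,0,0,0,0],[0,0,0,0,0,0,0],[0,0,0,0,0,0,0],[0,0,0,0,0,0,0],[0,0,0,0,0,0,0]]' 110
python3 -c "
from h import *
s=sense();print(tofix(s['eef_pos']),np.round(s['force'],1),s['grip_width']*85)
a=vision.capture('scene')[:,:,::-1]
cv2.imwrite('pics/end.png',cv2.resize(a[110:350,140:460],(800,600),interpolation=cv2.INTER_CUBIC))"
```

```text
time_s: 21.62
eef_pos: [592.0, 192.6, 31.2]
ee_rot: [0.703, 0.049, 0.707, -0.055]
force: [-13.9, -27.2, 12.4]
grip_width: 0.321
[ -0.5 161.5] [-13.9 -27.2  12.4] 27.288338485021956
```

View pics/end.png

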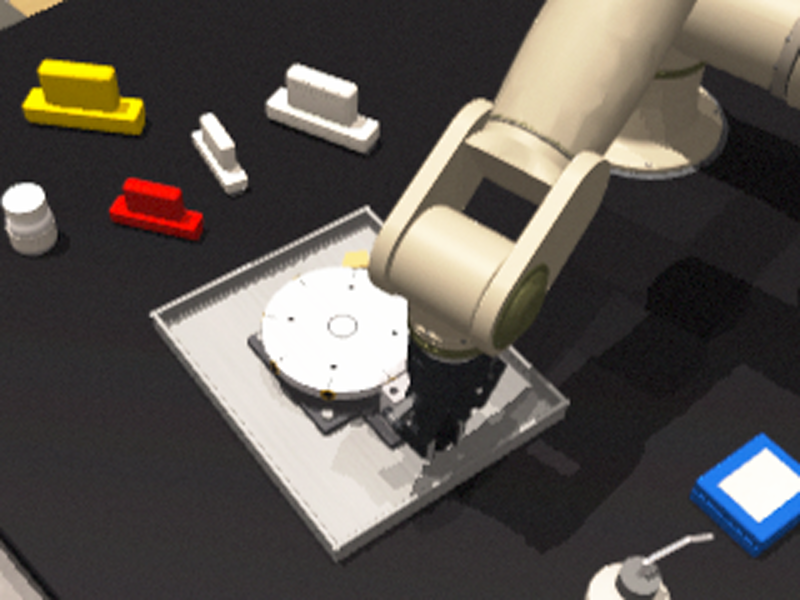

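The final view shows the scraper standing clear of the tray at (218,150), the visible part of the disc bare, and the bystanders in place. The hold is steady.

```bash
python3 -c "
from rig import job
print(job.finish_job())"
```

```text
the job is handed in; nothing more can be done
None
```

The job is done and handed in at about 21.7 s of the 67 s allowed; no verdict came back.

- **Offcuts:** I took the smaller white scraper and cleared the disc with one stroke along world −x. A wrist picture afterwards showed the disc bare and all three offcuts on the tray floor.
- **Scraper:** It stands upright on the bench, clear of the tray and about 20 mm from where it first stood.
- **Plunger:** The knob is gripped and pulled back. Travel measured 14.1 mm against the 14 mm given and stopped there while the force along the pull rose from 17 to 28 N. Position and grip were unchanged in a 0.6 s check before handing in.
- **Disc and other things:** The disc looks to be at the same station, and the bystanders I could see had not moved. I judged both by eye in the last scene picture, where the arm hid part of the disc and tray.

Some readings were slightly off:
- The grip on the knob read about 27 mm rather than 30 mm, and the scraper rib read 19 mm rather than 20 mm, so the opening seems to read low.
- The knob came out at about 54 mm high from two views against the 49 mm given, probably because the cameras see its upper side.
- A side load of about 9 N across the knob and 12 N upward remained in the hold.

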